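Dip-check the oil reservoir with the gauge rod

ROBOT

A 6-joint arm with a two-finger parallel gripper is mounted at the origin on a cart in front of the work surface, level with it; the furniture and walls round the work are solid. World frame = base frame: x ahead of the robot, y to its left, z up, the work surface at z = 0. Lengths are in m, angles in rad, forces in N, time in s.
With the tool pointing down it reaches from about 0.3 to 0.775 m from the base axis. Payload 14.6 kg.
Tool frame: the origin (TCP) lies at the very end of the fingers, on their centre line; the grasp point (between the pads) lies 19 mm behind it; z points along the fingers, y is the line along which they close (so a half turn about z gives the same grasp; the last joint's range is limited). The gripper opens to 94 mm and grips with 3 to 60 N. Pads are 16 mm wide; open, the fingers measure 119 mm over their backs; the gripper's body (75 mm by 177 mm) begins 78 mm behind the grasp point.
Start: joints at [1.051, 0.3, 1.521, -0, 1.321, -0.067], TCP at [0.241, 0.495, 0.205] pointing down, gripper open.
Joint ranges: [-3.03, 3.03], [-0.79, 2.21], [0.23, 2.52], [-1.04, 4.18], [0, 3.07], [-2.55, 2.55]. Speed limits (rad/s): [2.22, 2.22, 2.57, 3.14, 3.14, 3.14].

INTERFACE

Orientations are given as [roll, pitch, yaw] about the fixed x, y, z axes, in that order (R = Rz(yaw) Ry(pitch) Rx(roll)).
In Python, from station import ctrl, cams gives the robot as it stands. The module is installed in compiled form; this text tells all that it offers.
- The arm moves only by the tool arm_command, never from a script. Its argument "plan" is a list that holds one entry, the list of rows, each a list of 7 numbers: the shift along the tool's x, y, z in a scale on which 1.0 is 1 m, then the turn, a rotation vector about the tool's x, y, z in shares of 180 degrees (1.0 is 180 degrees), then the closure, from -1 (fully open) to 1 (shut). A call has 1 to 12 rows; each row is the pose to reach, as a shift and turn from the pose commanded when the call began, along the tool's axes at that moment; what a row does not reach only later rows make up. A row lasts 1/10 s, in which the tool goes at most 50 mm and 8.59 degrees, less where a joint would pass 70% of its speed; a pose out of reach is approached as far as the arm can. No shift or turn number may pass 1 either way. A call with a gripper value outside its range is refused whole. The fingers move at their own pace and stop on an object; "squeeze" is the grip in N (left out, the last holds). Time passes only in rows, so rows that repeat a pose let the fingers close. It gives the time, the measured TCP pose, the force, the opening and the grip force at its end, in the units of the state.
- ctrl.get_obs(): the state, without advancing time (a new reading comes with each control period).
- cams.camera(name): name is "side" or "top"; returns (picture, depth): 480x640x3 uint8, blue, green, red; 480x640 float32, m along the optical axis (not along the pixel's ray), 0 where there is no reading.
- cams.camera_info(name): a dict with "fx", "fy", "cx", "cy" (pixels), "dist_coeffs" ([k1, k2, p1, p2, k3] as OpenCV has them; the pictures are not rectified), "world_to_cam" (4x4, takes a point from world to camera coordinates). Camera axes: x right, y down, z forward; pixel columns grow to the right and rows downward; lengths in m; the calibration is good to about 2 mm. A picture is of the moment at which its call begins. camera_info takes no time and is no camera call.
- ctrl.hand_in(): hands the job in; it is judged then, once.
The state is a dict: "time_s": time; "qpos": joint angles; "joint_vel": joint speeds; "tau": joint torques, N m; "ee_pos": TCP position; "eef_rot": TCP orientation; "force": force on the tool from outside, world axes, zero at the start; "moment": the same for the moment, N m; "grip_width": finger opening in m; "grip_force": force on a finger pad.
Only numpy, scipy, OpenCV 4.12 (cv2) and the standard library are available. Lean on these libraries where they do the work, as an engineer would, in place of code of your own. Each camera call takes 0.05 s, during which the arm holds its last target. There are 200 camera calls.

TASK

Take the gauge rod from its rest and slide it, tip first, down the sloping guide tube of the small grey oil reservoir until its collar stops on the tube's rim. Then draw it right out and present it for reading: finish with the rod still held, level and at rest, in the gripper, about 20 cm above the worktop with its tip over the middle of the petri dish; do not put it down or let go. Leave the dish, the bottle, the timer and the beaker where they stand.

Things in the scene. Friction and masses are not known exactly. Their poses are not given: they have to be found in the camera images.
- gauge_rod: Gauge rod (dipstick), 0.12 kg. Origin on its axis in the tip-side face of its collar; x runs to the tip: a steel rod 8 mm thick, 130 mm long. Behind: steel collar, 34 mm disc, x -8 to 0; black handle to x -70, 16 mm wide (y), 22 high (z); square 8 mm neck; end disc at x -94. Mass centre at x -15. Starts level in its rest, z up, axis 48 mm above the worktop, tip away from the robot.
- rod_tip (a point): The end of the gauge rod's thin part, on the axis, 130 mm along x from the rod's origin.
- rod_handle (a point): The middle of the black handle, 39 mm behind the rod's origin: the place to grip it, from above across its 16 mm width, free on both sides.
- rod_rest: Fixed aluminium rod rest: plate 200 x 50 x 8 mm with two uprights 10 mm thick, 26 wide, 54 high, 77.5 mm either side of the middle along x. The rod's thin part and square neck lie in their 11 mm wide, 10 mm deep slots, open above. Origin under the middle of the plate, on the worktop; x is where the rod's tip points.
- reservoir: Fixed oil reservoir: ribbed grey metal box 112 x 102 mm at the foot, 96 mm high with its black breather cap. Origin under its centre on the worktop; the guide tube slopes up out of the -x face.
- guide_tube: Fixed steel tube on the reservoir, sloping 40 degrees to the horizontal, mouth up. Origin at the centre of the mouth's rim, 124 mm above the worktop; z runs along the axis outward (up and away from the reservoir), y level. Rim 35 mm across; the mouth is a 28 mm funnel narrowing over 20 mm to a 14 mm bore; 140 mm deep: the rod's collar stops on the rim before the tip meets anything.
- petri_dish: Loose covered petri dish with pale filling, 91 mm in diameter, 15 mm high; origin under its centre. It stands on the worktop beyond the reservoir's tube, to catch drips.
- amber_bottle: Bystander: amber glass bottle with a black cap, 46 mm in diameter, 86 mm high; origin under its centre.
- timer: Bystander: white lab timer, 59 x 64 x 28 mm; origin under its centre.
- glass_beaker: Bystander: glass beaker 52 mm in diameter, 66 mm high; origin under its centre.
Mind the look-alikes: they are no part of the job. Of the things that look like the petri_dish, the largest one is meant.

How it is judged:
By the outcome, as a careful person would: the job done as asked, in the order asked, and still so for the second after the job is handed in, while the arm keeps its last pose, push and grip.
It also fails if it takes over 45 s, if anything falls off the work surface, if the arm or the gripper's body presses on something with over 40 N, if the wrist force passes 120 N, or if a joint passes its speed limit or range.

## Working session

There is one attempt and no reset: what is moved stays moved. The work goes in short steps, Python scripts to look and compute and a tool call to move; the robot and the scene stay as the last step left them, time stands still between calls to the robot, and variables do not carry over. Pictures are saved under pics/ and viewed, at most 10 in all, crops included, and the job is handed in when it is done.

Besides the shell and the picture viewer there is one more tool, called after "Request:" as a command line: name --argument value ..., lists and objects as JSON in quotes. arm_command: Moves the arm, as the interface text tells. Its arguments: {"type":"object","properties":{"plan":{"type":"array"},"squeeze":{"type":"number"}},"required":["plan"]}

```bash
mkdir -p pics; cat > h.py <<'E'
import numpy as np, cv2
from scipy.spatial.transform import Rotation as R
from station import ctrl, cams
def info(n):
    c=cams.camera_info(n); K=np.array([[c['fx'],0,c['cx']],[0,c['fy'],c['cy']],[0,0,1]]); return K,np.array(c['dist_coeffs'],float),np.array(c['world_to_cam'])
def ray(n,uv):
    K,d,T=info(n); p=cv2.undistortPoints(np.array(uv,float).reshape(-1,1,2),K,d)[:,0]
    D=np.c_[p,np.ones(len(p))]@T[:3,:3]; o=-T[:3,:3].T@T[:3,3]; return o,D
def onz(n,uv,z):
    o,D=ray(n,uv); return o+D*((z-o[2])/D[:,2])[:,None]
def pts(n,depth):
    v,u=np.mgrid[:480,:640]; o,D=ray(n,np.c_[u.ravel(),v.ravel()]); return (o+D*depth.reshape(-1,1)).reshape(480,640,3)
def proj(n,P):
    K,d,T=info(n); return cv2.projectPoints(np.array(P,float).reshape(-1,3),cv2.Rodrigues(T[:3,:3])[0],T[:3,3],K,d)[0][:,0]
E
python3 - <<'E'
from h import *
for n in('side','top'):
    p,d=cams.camera(n); cv2.imwrite(f'pics/{n}0.png',p); np.savez(f'{n}0.npz',p=p,d=d)
    K,dd,T=info(n); print(n,K[0,0],dd,(-T[:3,:3].T@T[:3,3]).round(3),T[:3,:3].round(2).tolist(),(d>0).mean())
o=ctrl.get_obs();print(o)
E
```

```text
side 553.4376810603067 [-0.10830758  0.          0.          0.          0.        ] [0.329 1.086 0.845] [[-0.98, -0.19, -0.0], [-0.1, 0.52, -0.85], [0.17, -0.84, -0.52]] 0.9961458333333333
top 577.7745418547293 [-0.18921515  0.          0.          0.          0.        ] [ 0.397 -0.074  1.373] [[0.0, -1.0, -0.01], [-0.99, 0.0, -0.13], [0.13, 0.01, -0.99]] 0.9958561197916667
{'time_s': 0.1, 'qpos': array([ 1.05136943e+00,  3.00384526e-01,  1.52154892e+00,  4.03736503e-05,
        1.32068169e+00, -6.66115745e-02]), 'joint_vel': array([-0.00017194, -0.00051714, -0.00150857, -0.00043532,  0.00151186,
        0.00087322]), 'tau': array([ 1.23440201e-03, -5.32642579e+01, -3.53288269e+01,  7.10172113e-02,
        2.34550936e-02, -3.87439832e-05]), 'ee_pos': array([0.24050251, 0.49435994, 0.20494742]), 'eef_rot': array([-3.14057504e+00, -1.07079148e-04,  2.68876726e+00]), 'force': array([-0.28399279, -0.19980658,  0.02506981]), 'moment': array([ 0.02801238, -0.06892557, -0.03278888]), 'grip_force': 0.0, 'grip_width': 0.09376544529044088}
```

View pics/side0.png

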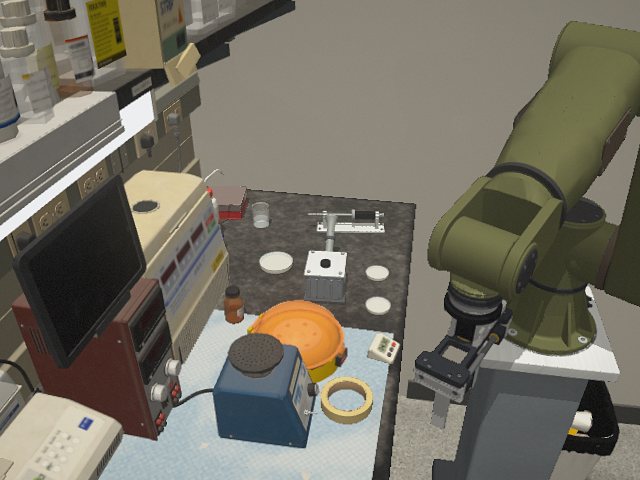

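View pics/top0.png

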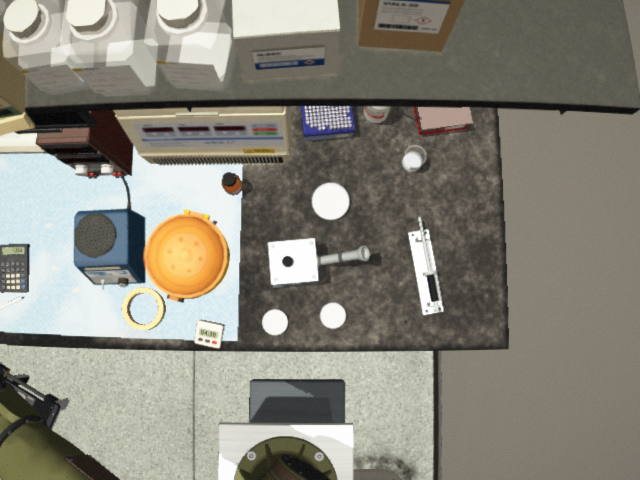

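The top view shows three white dishes: (331,201), (275,322) and (333,316). The first is clearly the largest and lies beyond the tube, so it is the target. The tube mouth is at about (363,254), and the rod runs from its tip at (420,220) to its handle at about (433,285).

```bash
python3 - <<'E'
from h import *
z=np.load('top0.npz');p,d=z['p'],z['d'];zs=np.load('side0.npz')
P=pts('top',d)
g=cv2.cvtColor(p,cv2.COLOR_BGR2GRAY)
m=((g>190)&(P[...,2]<.03)&(P[...,2]>.005)).astype(np.uint8)
for c in cv2.findContours(m,0,2)[0]:
    if cv2.contourArea(c)>250:
        (u,v),r=cv2.minEnclosingCircle(c)
        M=cv2.moments(c);q=(M['m10']/M['m00'],M['m01']/M['m00'])
        print('white',(u,v),r,onz('top',[q],.015).round(4), 'diam',2*r*1.36/577)
# height classes in the region
reg=np.zeros_like(m);reg[205:330,395:455]=1
s=(reg>0)&(P[...,2]>.04);print('rod pts',s.sum());q=P[s];
for a in q[np.argsort(q[:,1])][::12]:print(a.round(3),end='')
print()
reg[:]=0;reg[235:280,315:380]=1
s=(reg>0)&(P[...,2]>.03);q=P[s]
pts_t=q
for a in q[np.argsort(q[:,1])][::25]:print(a.round(3),end='')
a=cv2.resize(p[190:330,240:460],None,fx=3.6,fy=3.6,interpolation=cv2.INTER_CUBIC)
b=cv2.resize(zs['p'][195:310,250:400],None,fx=4,fy=4,interpolation=cv2.INTER_CUBIC)
cv2.imwrite('pics/c_top.png',a);cv2.imwrite('pics/c_side.png',b);print(a.shape,b.shape)
E
```

```text
white (208.5, 333.0) 16.919023513793945 [[0.3612 0.1829 0.015 ]] diam 0.07975692193677562
white (274.3808288574219, 321.7209167480469) 12.736074447631836 [[0.3906 0.0254 0.015 ]] diam 0.060038340550361516
white (332.5, 315.1111145019531) 12.681501388549805 [[ 0.4064 -0.1103  0.015 ]] diam 0.0597810810690736
white (141.5, 309.0) 23.135570526123047 [[0.4193 0.3443 0.015 ]] diam 0.10906196157895094
white (422.8411865234375, 272.20587158203125) 41.91342544555664 [[ 0.5083 -0.3188  0.015 ]] diam 0.1975814856358996
white (330.0523376464844, 200.76454162597656) 18.44076919555664 [[ 0.6788 -0.1055  0.015 ]] diam 0.0869304891021041
rod pts 612
[ 0.43  -0.357  0.047][ 0.43  -0.352  0.051][ 0.437 -0.349  0.053][ 0.446 -0.348  0.06 ][ 0.426 -0.347  0.052][ 0.414 -0.346  0.056][ 0.453 -0.345  0.063][ 0.416 -0.345  0.051][ 0.448 -0.344  0.057][ 0.441 -0.343  0.06 ][ 0.49  -0.342  0.058][ 0.494 -0.342  0.061][ 0.457 -0.341  0.061][ 0.414 -0.34   0.051][ 0.494 -0.34   0.061][ 0.446 -0.339  0.058][ 0.442 -0.338  0.051][ 0.467 -0.338  0.056][ 0.44  -0.337  0.045][ 0.444 -0.336  0.06 ][ 0.467 -0.336  0
[... 587 characters left out ...]
.312  0.052][ 0.63  -0.31   0.052][ 0.397 -0.074  1.373][ 0.397 -0.074  1.373]
[ 0.542 -0.188  0.11 ][ 0.53  -0.184  0.113][ 0.543 -0.179  0.113][ 0.545 -0.176  0.103][ 0.554 -0.171  0.133][ 0.548 -0.167  0.134][ 0.535 -0.163  0.131][ 0.537 -0.158  0.13 ][ 0.539 -0.153  0.116][ 0.545 -0.147  0.103][ 0.537 -0.142  0.111][ 0.528 -0.136  0.094][ 0.537 -0.132  0.094][ 0.541 -0.127  0.096][ 0.53  -0.123  0.097][ 0.534 -0.117  0.083][ 0.544 -0.11   0.074][ 0.532 -0.106  0.077][ 0.526 -0.099  0.068][ 0.523 -0.092  0.057][ 0.524 -0.088  0.061][ 0.536 -0.081  0.059][ 0.489 -0.076  0.083][ 0.525 -0.074  0.051][ 0.532 -0.072  0.078][ 0.526 -0.07   0.086][ 0.486 -0.069  0.083](504, 792, 3) (460, 600, 3)
```

View pics/c_top.png

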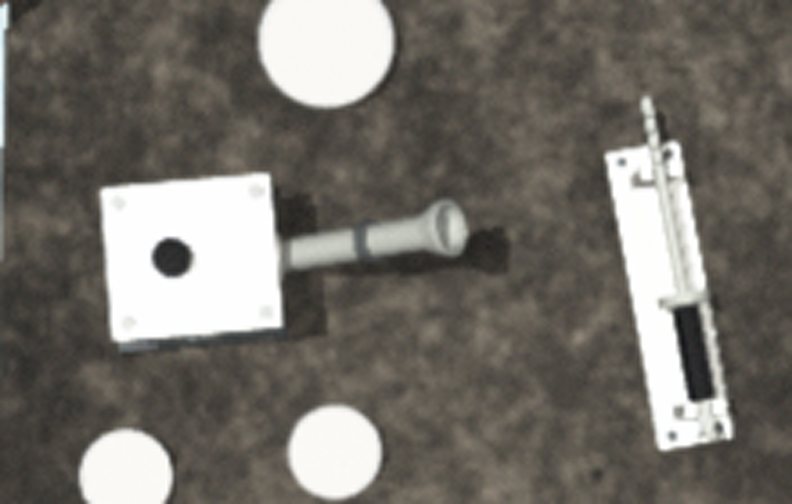

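View pics/c_side.png

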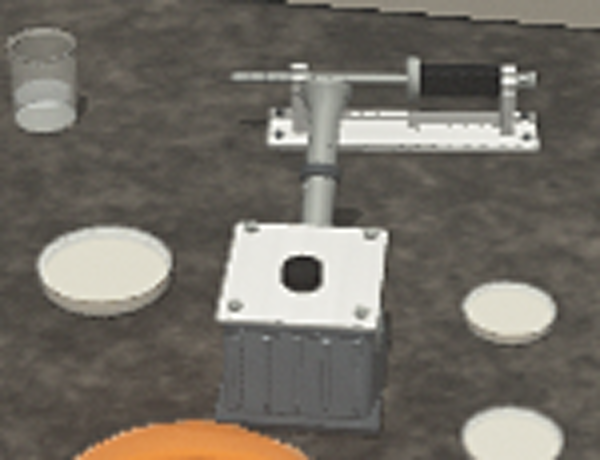

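The crop confirms the large dish at crop (327,42), beyond the tube. The rim is centred near crop (451,228), and the rod's tip is at crop (645,97). Next I compute the poses.

```bash
python3 - <<'E'
from h import *
z=np.load('top0.npz');p,d=z['p'],z['d']
f=lambda u,v:(240+(u+.5)/3.6-.5,190+(v+.5)/3.6-.5)
hsv=p.max(2)
m=np.zeros((480,640),np.uint8);m[270:306,420:442]=(hsv[270:306,420:442]<45)
n,l,st,c=cv2.connectedComponentsWithStats(m);k=1+st[1:,4].argmax();print(st[k],c[k])
H=onz('top',[c[k]],.059)[0];t=onz('top',[f(645,97)],.05)[0];r=onz('top',[f(683,297)],.05)[0]
print('handle',H,'tip',t,'rodnearcollar',r)
v=t-H;yaw=np.arctan2(v[1],v[0]);print('yaw',yaw,np.linalg.norm(v[:2]))
# plate yaw
P=pts('top',d)
g=cv2.cvtColor(p,cv2.COLOR_BGR2GRAY)
# tube silhouette, column-wise mid
for u in range(320,374,3):
    w=np.where((P[240:275,u,2]>.03))[0]; w=w+240
    print(u,w.min() if len(w) else None,w.max() if len(w) else None, P[w,u,2].max().round(3) if len(w) else '')
M=onz('top',[f(451,228)],.124)[0];print('mouth',M)
# axis: tube crop centreline points with height consistent
for uv in [(300,252),(340,246),(380,240),(415,235)]:
    # intersect ray with z = .124 - dist*tan40
    o,D=ray('top',[f(*uv)]);q=None;zz=.1
    for _ in range(20):
        q=(o+D*((zz-o[2])/D[0,2]))[0]; zz=.124-np.hypot(*(q-M)[:2])*np.tan(np.radians(40))
    w=q-M;print(q,np.arctan2(w[1],w[0]))
for q in (M,): print(proj('side',[q]))
# top plate of reservoir: yaw from its rect
m=((g>170)&(P[...,2]>.07)&(P[...,2]<.11)).astype(np.uint8);m[:, :255]=0;m[:,330:]=0;m[:225]=0;m[300:]=0
c=max(cv2.findContours(m,0,2)[0],key=cv2.contourArea);b=cv2.boxPoints(cv2.minAreaRect(c));B=onz('top',b,.085);print('box',B.round(4).tolist(),B.mean(0))
e=np.roll(B,-1,0)-B;print(np.degrees(np.arctan2(e[:,1],e[:,0]))%90)
E
```

```text
[428 276  10  25 112] [432.14285714 287.41964286]
handle [ 0.46790597 -0.33743608  0.059     ] tip [ 0.63387293 -0.31199839  0.05      ] rodnearcollar [ 0.50373237 -0.33350934  0.05      ]
yaw 0.1520860359269937 0.16790505548357307
320 257 265 0.06
323 256 264 0.061
326 256 264 0.068
329 253 263 1.373
332 255 263 0.078
335 254 262 0.09
338 254 262 0.093
341 251 262 1.373
344 251 262 0.102
347 252 269 1.373
350 251 260 0.11
353 251 272 1.373
356 250 272 1.373
359 248 259 0.138
362 246 260 1.373
365 246 261 0.124
368 249 259 0.121
371 None None 
mouth [ 0.54007857 -0.17834752  0.124     ]
[ 0.53348589 -0.08775436  0.0477823 ] 1.6434406027981727
[ 0.53508945 -0.11276111  0.06880748] 1.646719503249473
[ 0.53663863 -0.1370147   0.08919774] 1.6538303575597118
[ 0.53779973 -0.15765284  0.10653014] 1.6804714367926312
[[331.54274163 216.32809145]]
box [[0.5687, 0.0379, 0.085], [0.5783, -0.0681, 0.085], [0.4832, -0.0767, 0.085], [0.4736, 0.0284, 0.085]] [ 0.52594218 -0.01960371  0.085     ]
[5.17412307 5.12164557 5.22538939 5.69294793]
```

```bash
cat >> h.py <<'E'
def pose(rodyaw,down=0.):  # rod/tool x yaw, pitched down by angle
    return (R.from_euler('z',rodyaw)*R.from_euler('y',down)*R.from_euler('x',np.pi))
def go(tcp,rot):
    o=ctrl.get_obs();R0=R.from_euler('xyz',o['eef_rot']);s=R0.inv().apply(np.array(tcp)-o['ee_pos'])*1000
    print('t',round(o['time_s'],2),'pos',o['ee_pos'].round(4),'rpy',o['eef_rot'].round(3),'F',o['force'].round(1),'grip',o['grip_width'].round(4),o['grip_force'],'q',o['qpos'].round(2))
    print('SHIFT',s.round(1).tolist(),'TURN',(R0.inv()*rot).as_rotvec().round(4).tolist())
E
python3 -c "
from h import *
go((.468,-.337,.30),pose(.152))"
```

```text
Traceback (most recent call last):
  File "h.py", line 19, in go
    print('t',round(o['time_s'],2),'pos',o['ee_pos'].round(4),'rpy',o['eef_rot'].round(3),'F',o['force'].round(1),'grip',o['grip_width'].round(4),o['grip_force'],'q',o['qpos'].round(2))
                                                                                                                         ^^^^^^^^^^^^^^^^^^^^^
AttributeError: 'float' object has no attribute 'round'
```

```bash
sed -i "s/o\['grip_width'\].round(4)/round(o['grip_width'],4)/" h.py
python3 -c "
from h import *
go((.468,-.337,.30),pose(.152))"
```

```text
t 0.1 pos [0.2405 0.4944 0.2049] rpy [-3.141 -0.     2.689] F [-0.3 -0.2  0. ] grip 0.0938 0.0 q [ 1.05  0.3   1.52  0.    1.32 -0.07]
SHIFT [-568.3, -648.1, -94.5] TURN [-0.0005, 0.0012, 2.5368]
```

The rows are not in the units I measure in: shifts go in shares of 1 m and turns go in shares of 180 degrees. I convert before sending: -648 mm is -0.648, -568 mm is -0.568, 2.537 rad is 0.8076.

Request:
arm_command --plan '[[[0,0,-0.048,0,0,0,-1],[0,0,-0.095,0,0,0,-1],[-0.568,-0.648,-0.095,0,0,0.8076,-1],[-0.568,-0.648,-0.095,0,0,0.8076,-1],[-0.568,-0.648,-0.095,0,0,0.8076,-1],[-0.568,-0.648,-0.095,0,0,0.8076,-1],[-0.568,-0.648,-0.095,0,0,0.8076,-1],[-0.568,-0.648,-0.095,0,0,0.8076,-1],[-0.568,-0.648,-0.095,0,0,0.8076,-1],[-0.568,-0.648,-0.095,0,0,0.8076,-1],[-0.568,-0.648,-0.095,0,0,0.8076,-1],[-0.568,-0.648,-0.095,0,0,0.8076,-1]]]' --squeeze 40

```text
time_s: 1.3
ee_pos: [0.3724, 0.0102, 0.3005]
eef_rot: [3.141, -0.0, 1.183]
force: [1.1, 0.8, -0.3]
grip_width: 0.0938
grip_force: 0.0
```

```bash
python3 -c "
from h import *
go((.468,-.337,.15),pose(.152))"
```

```text
t 1.3 pos [0.3724 0.0102 0.3005] rpy [ 3.141 -0.     1.183] F [ 1.1  0.8 -0.3] grip 0.0938 0.0 q [-0.07 -0.17  1.81  0.    1.51  0.32]
SHIFT [-285.2, 219.9, 150.6] TURN [0.0003, -0.0004, 1.0306]
```

Scaled: -285 mm is -0.285, 150 mm is 0.15, 1.031 rad is 0.3282.

Request:
arm_command --plan '[[[-0.285,0.22,0.09,0,0,0.3282,-1],[-0.285,0.22,0.09,0,0,0.3282,-1],[-0.285,0.22,0.09,0,0,0.3282,-1],[-0.285,0.22,0.09,0,0,0.3282,-1],[-0.285,0.22,0.09,0,0,0.3282,-1],[-0.285,0.22,0.09,0,0,0.3282,-1],[-0.285,0.22,0.09,0,0,0.3282,-1],[-0.285,0.22,0.15,0,0,0.3282,-1],[-0.285,0.22,0.15,0,0,0.3282,-1],[-0.285,0.22,0.15,0,0,0.3282,-1],[-0.285,0.22,0.15,0,0,0.3282,-1],[-0.285,0.22,0.15,0,0,0.3282,-1]]]'

```text
time_s: 2.5
ee_pos: [0.471, -0.3341, 0.1523]
eef_rot: [3.14, -0.002, 0.158]
force: [0.0, 0.4, 1.1]
grip_width: 0.0939
grip_force: 0.0
```

```bash
python3 -c "
from h import *
go((.468,-.337,.029),pose(.152))"
```

```text
t 2.5 pos [ 0.471  -0.3341  0.1523] rpy [ 3.14e+00 -2.00e-03  1.58e-01] F [0.  0.4 1.1] grip 0.0939 0.0 q [-0.68  0.41  1.51  0.    1.23  0.73]
SHIFT [-3.6, 2.2, 123.3] TURN [0.0019, -0.0017, 0.0064]
```

Scaled: 121 mm is 0.121, 105 mm is 0.105.

Request:
arm_command --plan '[[[0,0,0.04,0,0,0,-1],[0,0,0.08,0,0,0,-1],[0,0,0.105,0,0,0,-1],[0,0,0.121,0,0,0,-1],[0,0,0.121,0,0,0,-1],[0,0,0.121,0,0,0,-1]]]'

```text
time_s: 3.1
ee_pos: [0.4711, -0.3344, 0.0311]
eef_rot: [3.14, -0.001, 0.158]
force: [-0.3, 0.1, 0.9]
grip_width: 0.0939
grip_force: 0.0
```

```bash
python3 -c "
from h import *
go((.468,-.337,.029),pose(.152))"
```

```text
t 3.1 pos [ 0.4711 -0.3344  0.0311] rpy [ 3.14e+00 -1.00e-03  1.58e-01] F [-0.3  0.1  0.9] grip 0.0939 0.0 q [-0.68  0.56  1.59 -0.    0.99  0.73]
SHIFT [-3.5, 2.1, 2.1] TURN [0.0015, -0.0014, 0.0062]
```

Scaled: -3.5 mm is -0.0035, 2 mm is 0.002, 0.006 rad is 0.0019.

Request:
arm_command --plan '[[[-0.0035,0.002,0.002,0,0,0.0019,-1],[-0.0035,0.002,0.002,0,0,0.0019,-1],[-0.0035,0.002,0.002,0,0,0.0019,0.5],[-0.0035,0.002,0.002,0,0,0.0019,0.5],[-0.0035,0.002,0.002,0,0,0.0019,0.5]]]'

```text
time_s: 3.6
ee_pos: [0.4673, -0.3367, 0.0276]
eef_rot: [3.141, -0.0, 0.152]
force: [-0.8, 0.3, -0.6]
grip_width: 0.0736
grip_force: 0.0
```

```bash
python3 - <<'E'
from h import *
go((.468,-.337,.029),pose(.152))
a,_=cams.camera('side');cv2.imwrite('pics/s1.png',cv2.resize(a[190:270,300:420],None,fx=6,fy=6,interpolation=cv2.INTER_CUBIC))
E
```

```text
t 3.6 pos [ 0.4673 -0.3367  0.0276] rpy [ 3.141 -0.     0.152] F [-0.8  0.3 -0.6] grip 0.0736 0.0 q [-0.69  0.56  1.6   0.    0.98  0.73]
SHIFT [0.6, 0.4, -1.4] TURN [0.0002, -0.0002, -0.0001]
```

View pics/s1.png

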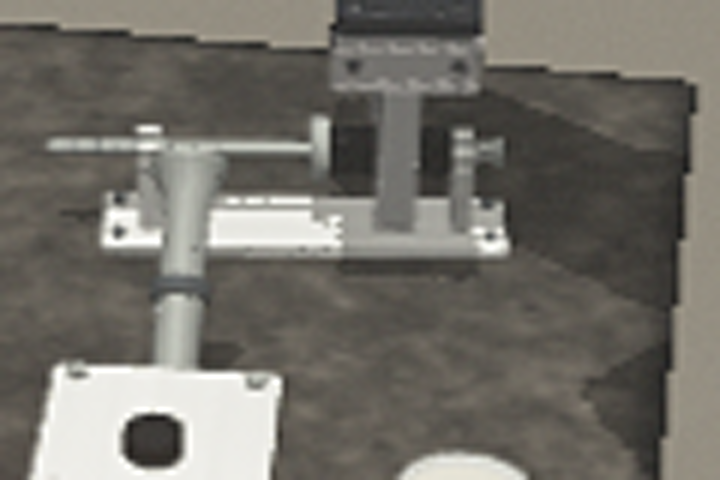

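The finger straddles the middle of the handle (crop x 398, handle spanning 333–452), clear of the rest. I'll close the gripper.

Request:
arm_command --plan '[[[0,0,0,0,0,0,1],[0,0,0,0,0,0,1],[0,0,0,0,0,0,1],[0,0,0,0,0,0,1],[0,0,0,0,0,0,1],[0,0,0,0,0,0,1],[0,0,0,0,0,0,1],[0,0,0,0,0,0,1],[0,0,0,0,0,0,1],[0,0,0,0,0,0,1],[0,0,0,0,0,0,1],[0,0,0,0,0,0,1]]]' --squeeze 40

```text
time_s: 4.85
ee_pos: [0.4677, -0.3392, 0.0279]
eef_rot: [3.136, -0.002, 0.152]
force: [3.3, -16.5, -5.8]
grip_width: 0.0159
grip_force: 40.0
```

Scaled: -220 mm is -0.22, 2.5 mm is 0.0025.

Request:
arm_command --plan '[[[0,0.0025,0,0,0,0,1],[0,0.0025,0,0,0,0,1],[0,0.0025,-0.015,0,0,0,1],[0,0.0025,-0.04,0,0,0,1],[0,0.0025,-0.08,0,0,0,1],[0,0.0025,-0.12,0,0,0,1],[0,0.0025,-0.16,0,0,0,1],[0,0.0025,-0.2,0,0,0,1],[0,0.0025,-0.22,0,0,0,1],[0,0.0025,-0.22,0,0,0,1]]]'

```text
time_s: 5.85
ee_pos: [0.4682, -0.3394, 0.2502]
eef_rot: [3.138, -0.003, 0.152]
force: [-0.5, 0.8, -0.7]
grip_width: 0.0157
grip_force: 40.0
```

```bash
python3 - <<'E'
from h import *
# pre-insert: tip 60 mm out of the mouth on axis
M=np.array([.540,-.178,.124]);rot=pose(1.655,np.radians(40));d=rot.apply([1,0,0]);print(d,rot.apply([0,0,1]))
tip=M-d*.06; tcp=tip-d*.169+rot.apply([0,0,1])*.019;print('tcp',tcp)
go(tcp,rot)
E
```

```text
[-0.06442756  0.76333032 -0.64278761] [ 0.05406114 -0.64051019 -0.76604444]
tcp [ 0.55578107 -0.36497234  0.25664352]
t 5.85 pos [ 0.4682 -0.3394  0.2502] rpy [ 3.138e+00 -3.000e-03  1.520e-01] F [-0.5  0.8 -0.7] grip 0.0157 39.993422627449036 q [-0.69  0.33  1.38  0.    1.43  0.73]
SHIFT [82.7, 38.6, -6.0] TURN [-0.5183, -0.5596, -1.4382]
```

Scaled: 83 mm is 0.083, -56 mm is -0.056, -1.438 rad is -0.4577.

Request:
arm_command --plan '[[[0.083,0.039,-0.056,-0.1649,-0.1783,-0.4577,1],[0.083,0.039,-0.056,-0.1649,-0.1783,-0.4577,1],[0.083,0.039,-0.056,-0.1649,-0.1783,-0.4577,1],[0.083,0.039,-0.056,-0.1649,-0.1783,-0.4577,1],[0.083,0.039,-0.056,-0.1649,-0.1783,-0.4577,1],[0.083,0.039,-0.056,-0.1649,-0.1783,-0.4577,1],[0.083,0.039,-0.056,-0.1649,-0.1783,-0.4577,1],[0.083,0.039,-0.056,-0.1649,-0.1783,-0.4577,1],[0.083,0.039,-0.056,-0.1649,-0.1783,-0.4577,1],[0.083,0.039,-0.056,-0.1649,-0.1783,-0.4577,1],[0.083,0.039,-0.056,-0.1649,-0.1783,-0.4577,1],[0.083,0.039,-0.056,-0.1649,-0.1783,-0.4577,1]]]'

```text
time_s: 7.05
ee_pos: [0.5549, -0.3641, 0.3008]
eef_rot: [-3.131, 0.694, 1.664]
force: [-0.1, 0.9, -1.2]
grip_width: 0.0159
grip_force: 40.0
```

```bash
python3 - <<'E'
from h import *
M=np.array([.540,-.178,.124]);rot=pose(1.655,np.radians(40));d=rot.apply([1,0,0])
tip=M-d*.06; tcp=tip-d*.169+rot.apply([0,0,1])*.019
go(tcp,rot)
E
```

```text
t 7.05 pos [ 0.5549 -0.3641  0.3008] rpy [-3.131  0.694  1.664] F [-0.1  0.9 -1.2] grip 0.0159 39.99243915081024 q [-0.4   0.33  1.4  -0.67  1.14 -0.29]
SHIFT [27.5, 1.2, 34.5] TURN [-0.0043, -0.0045, 0.0071]
```

Scaled: 34.5 mm is 0.0345, 27.5 mm is 0.0275, -0.0045 rad is -0.0014.

Request:
arm_command --plan '[[[0.0275,0.001,0.0345,-0.0013,-0.0014,0.0022,1],[0.0275,0.001,0.0345,-0.0013,-0.0014,0.0022,1],[0.0275,0.001,0.0345,-0.0013,-0.0014,0.0022,1],[0.0275,0.001,0.0345,-0.0013,-0.0014,0.0022,1]]]'

```text
time_s: 7.45
ee_pos: [0.5569, -0.3664, 0.261]
eef_rot: [3.134, 0.7, 1.646]
force: [0.3, 0.1, -0.3]
grip_width: 0.0157
grip_force: 40.0
```

```bash
python3 - <<'E'
from h import *
M=np.array([.540,-.178,.124]);rot=pose(1.655,np.radians(40));d=rot.apply([1,0,0])
tip=M-d*.06; tcp=tip-d*.169+rot.apply([0,0,1])*.019
go(tcp,rot)
a,_=cams.camera('top');b,_=cams.camera('side');np.savez('i1.npz',a=a,b=b)
o=ctrl.get_obs();r=R.from_euler('xyz',o['eef_rot']);g=o['ee_pos']-r.apply([0,0,.019]);x=r.apply([1,0,0])
for n in('top','side'):print(n,proj(n,[g+.169*x,g+.039*x,M,M+d*.14]).round(1).tolist())
A=cv2.resize(a[225:290,310:420],None,fx=7,fy=7,interpolation=cv2.INTER_CUBIC)
B=cv2.resize(b[165:265,290:380],None,fx=5.9,fy=5.9,interpolation=cv2.INTER_CUBIC)
cv2.imwrite('pics/i1a.png',A);cv2.imwrite('pics/i1b.png',B);print(A.shape,B.shape)
E
```

```text
t 7.45 pos [ 0.5569 -0.3664  0.261 ] rpy [3.134 0.7   1.646] F [ 0.3  0.1 -0.3] grip 0.0157 39.99351739883423 q [-0.41  0.36  1.46 -0.71  1.07 -0.21]
SHIFT [4.0, -1.1, 2.3] TURN [0.0015, 0.002, -0.0072]
top [[388.7, 247.8], [443.6, 238.7], [364.8, 253.0], [315.8, 261.3]]
side [[332.4, 193.9], [336.1, 150.7], [331.5, 216.4], [327.6, 267.2]]
(455, 770, 3) (590, 531, 3)
```

View pics/i1a.png

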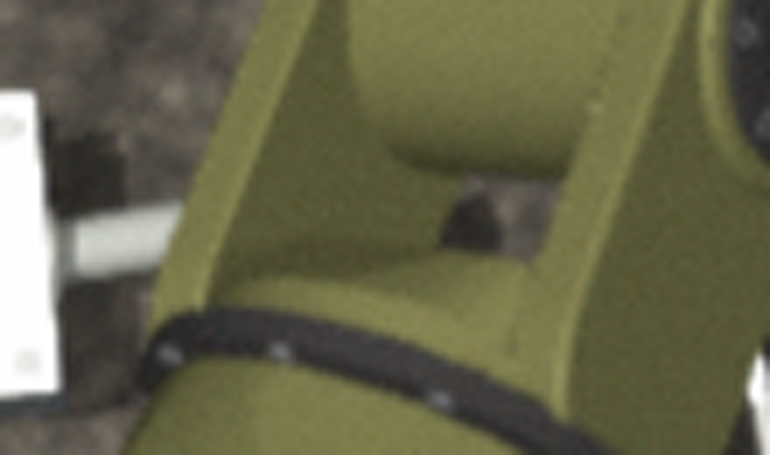

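View pics/i1b.png

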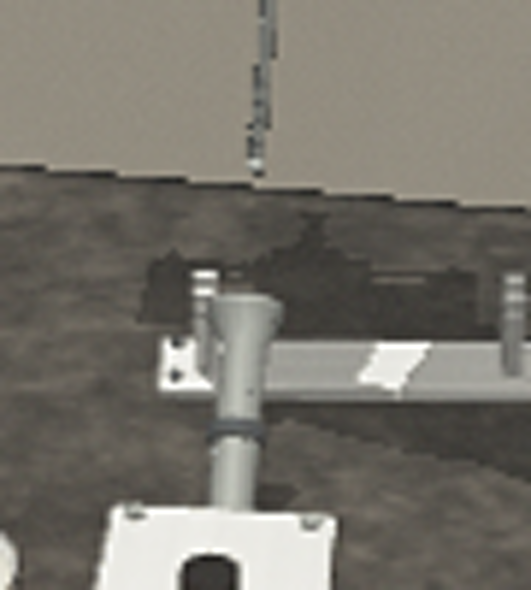

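In the side crop the tip is at about (333.1,193.5), and the tube's flare and axis match the predicted mouth. The top view is blocked by the arm. I'll fit the rod line more precisely from depth.

```bash
python3 - <<'E'
from h import *
M=np.array([.540,-.178,.124])
b,d=cams.camera('side');d0=np.load('side0.npz')['d']
o=ctrl.get_obs();r=R.from_euler('xyz',o['eef_rot']);g=o['ee_pos']-r.apply([0,0,.0201]);x=r.apply([1,0,0]);print(o['ee_pos'],o['eef_rot'])
m=(d0-d>.04)&(d>0);m[:,:322]=0;m[:,345:]=0;m[:160]=0;m[200:]=0
pr=proj('side',[g+s*x for s in np.linspace(.039,.169,60)])
for v in range(160,198,2):
    u=np.where(m[v])[0]
    if len(u):print(v,u.min(),u.max(),round(u.mean(),1),'pred',round(np.interp(v,pr[:,1],pr[:,0]),1),end=' | ')
rot=pose(1.655,np.radians(40));dd=rot.apply([1,0,0]);zz=rot.apply([0,0,1])
tip=M-dd*.02; print(); go(tip-dd*.169+zz*.0201,rot)
E
```

```text
[ 0.5567699  -0.36630244  0.26070682] [3.13414885 0.70040143 1.64630216]
160 335 337 336.0 pred 335.3 | 162 335 337 336.0 pred 335.1 | 164 334 336 335.0 pred 335.0 | 166 334 336 335.0 pred 334.8 | 168 334 336 335.0 pred 334.6 | 170 334 336 335.0 pred 334.5 | 172 334 336 335.0 pred 334.3 | 174 334 336 335.0 pred 334.1 | 176 333 335 334.0 pred 334.0 | 178 333 335 334.0 pred 333.8 | 180 333 335 334.0 pred 333.6 | 182 333 335 334.0 pred 333.5 | 184 333 335 334.0 pred 333.3 | 186 333 335 334.0 pred 333.1 | 188 332 334 333.0 pred 333.0 | 190 332 334 333.0 pred 332.8 | 192 332 334 333.0 pred 332.6 | 194 332 334 333.0 pred 332.5 | 
t 7.6 pos [ 0.5568 -0.3663  0.2607] rpy [3.134 0.7   1.646] F [-0.6 -0.6 -2. ] grip 0.0153 39.99363899230957 q [-0.41  0.36  1.46 -0.71  1.07 -0.21]
SHIFT [43.7, -1.2, 3.2] TURN [0.0018, 0.0023, -0.0066]
```

Scaled: 43 mm is 0.043, 20 mm is 0.02, -0.0066 rad is -0.0021.

Request:
arm_command --plan '[[[0.02,0,0.003,0.0006,0.0006,-0.0021,1],[0.043,0,0.003,0.0006,0.0006,-0.0021,1],[0.043,0,0.003,0.0006,0.0006,-0.0021,1],[0.043,0,0.003,0.0006,0.0006,-0.0021,1],[0.043,0,0.003,0.0006,0.0006,-0.0021,1]]]'

```text
time_s: 8.1
ee_pos: [0.5544, -0.3359, 0.2306]
eef_rot: [-3.141, 0.699, 1.655]
force: [0.1, -0.5, -0.6]
grip_width: 0.0157
grip_force: 40.0
```

```bash
cat > chk.py <<'E'
from h import *
M=np.array([.540,-.178,.124]);rot=pose(1.655,np.radians(40));dd=rot.apply([1,0,0]);zz=rot.apply([0,0,1])
def rod():
    o=ctrl.get_obs();r=R.from_euler('xyz',o['eef_rot']);g=o['ee_pos']-r.apply([0,0,.0201]);x=r.apply([1,0,0])
    e=rot.inv().apply(g+.169*x-M)*1000; c=rot.inv().apply(g+.039*x-M)*1000
    print('tip rel mouth (axial,lat,perp mm)',e.round(1),'collar',c.round(1)); return g,x
def at(s,lat=0,perp=0): # tip s m past mouth
    go(M+dd*(s-.169)+zz*(.0201+perp)+rot.apply([0,1,0])*lat,rot)
E
python3 - <<'E'
from chk import *
g,x=rod();at(.03,.001)
b,d=cams.camera('side');d0=np.load('side0.npz')['d']
m=(d0-d>.04)&(d>0);m[:,:322]=0;m[:,345:]=0
pr=proj('side',[g+s*x for s in np.linspace(.039,.169,60)])
q=[]
for v in range(165,206):
    u=np.where(m[v])[0]
    if 2<=len(u)<=5:q.append(u.mean()-np.interp(v,pr[:,1],pr[:,0]))
print('rod off px',np.mean(q),len(q),q[::5])
pr=proj('side',[M+s*dd for s in np.linspace(0,.14,60)]);q=[]
P=pts('side',d0)
for v in range(219,246):
    h=P[v,:,2];k=P[v]; u=[i for i in range(318,345) if k[i,2]>.02 and abs(k[i,0]-.537)<.03 and k[i,1]>-.25]
    if u:q.append((v,min(u),max(u),round(np.mean(u)-np.interp(v,pr[:,1],pr[:,0]),2)))
print(q)
E
```

```text
tip rel mouth (axial,lat,perp mm) [-21.    1.1   0.2] collar [-151.     1.1    0.2]
t 8.1 pos [ 0.5544 -0.3359  0.2306] rpy [-3.141  0.699  1.655] F [ 0.1 -0.5 -0.6] grip 0.0157 39.99350309371948 q [-0.36  0.36  1.53 -0.74  1.04 -0.13]
SHIFT [51.0, -0.1, -0.2] TURN [-0.0002, 0.0005, 0.0002]
rod off px 0.5262480024156051 38 [np.float64(0.14129641317970254), np.float64(0.5222793946621778), np.float64(0.9034837626044805), np.float64(0.28490830176747295), np.float64(0.6665522871439293), np.float64(0.04841555935462338), np.float64(0.43049821909852426), np.float64(0.8127985001269735)]
[(219, 326, 337, np.float64(0.15)), (220, 326, 337, np.float64(0.23)), (221, 326, 336, np.float64(-0.2)), (222, 327, 335, np.float64(-0.12)), (223, 327, 335, np.float64(-0.04)), (224, 327, 334, np.float64(-0.47)), (225, 327, 334, np.float64(-0.39)), (226, 327, 334, np.float64(-0.31)), (227, 327, 334, np.float64(-0.24)), (228, 327, 334, np.float64(-0.16)), (229, 327, 334, np.float64(-0.08)), (230, 328, 334, np.float64(0.49)), (231, 327, 334, np.float64(0.07)), (232, 327, 334, np.float64(0.15)), (233, 327, 334, np.float64(0.22)), (234, 327, 334, np.float64(0.3)), (235, 327, 333, np.float64(-0.12)), (236, 325, 333, np.float64(-1.05)), (237, 325, 335, np.float64(0.03)), (238, 325, 335, np.float64(0.11)), (239, 325, 334, np.float64(-0.32)), (240, 326, 334, np.float64(0.26)), (241, 326, 333, np.float64(-0.16)), (242, 326, 333, np.float64(-0.08)), (243, 326, 333, np.float64(-0.01)), (244, 326, 333, np.float64(0.07)), (245, 326, 333, np.float64(0.15))]
```

The tube matches the model, and the rod's lateral offset of about 1.1 mm is already compensated. I'll enter the funnel.

Scaled: 51 mm is 0.051, 44 mm is 0.044.

Request:
arm_command --plan '[[[0.012,0,0,0,0,0,1],[0.022,0,0,0,0,0,1],[0.03,0,0,0,0,0,1],[0.037,0,0,0,0,0,1],[0.044,0,0,0,0,0,1],[0.051,0,0,0,0,0,1],[0.051,0,0,0,0,0,1]]]'

```text
time_s: 8.85
ee_pos: [0.5507, -0.2956, 0.1959]
eef_rot: [-3.138, 0.697, 1.658]
force: [-0.2, 0.1, -1.3]
grip_width: 0.0161
grip_force: 40.0
```

```bash
python3 - <<'E'
from chk import *
rod();at(.09,.001);print(rot.inv().apply(ctrl.get_obs()['force']),rot.inv().apply(ctrl.get_obs()['moment']))
E
```

```text
tip rel mouth (axial,lat,perp mm) [32.3  0.3  0.6] collar [-97.7   0.7   0.7]
t 8.85 pos [ 0.5507 -0.2956  0.1959] rpy [-3.138  0.697  1.658] F [-0.2  0.1 -1.3] grip 0.0161 39.99375522136688 q [-0.29  0.37  1.6  -0.77  1.03 -0.01]
SHIFT [57.6, 0.4, -0.7] TURN [-0.0014, -0.0008, 0.0024]
[ 0.92663776 -0.17348112  0.88436443] [ 0.07356374  0.33011312 -0.03631007]
```

No contact force at 32 mm deep, so I'll continue.

Scaled: 60 mm is 0.06, 50 mm is 0.05.

Request:
arm_command --plan '[[[0.01,0,0,0,0,0,1],[0.02,0,0,0,0,0,1],[0.03,0,0,0,0,0,1],[0.04,0,0,0,0,0,1],[0.05,0,0,0,0,0,1],[0.06,0,0,0,0,0,1],[0.06,0,0,0,0,0,1]]]'

```text
time_s: 9.55
ee_pos: [0.5466, -0.2495, 0.1569]
eef_rot: [-3.137, 0.697, 1.659]
force: [-0.0, 0.9, -1.9]
grip_width: 0.0156
grip_force: 40.0
```

```bash
python3 - <<'E'
from chk import *
rod();at(.12,.001);print(rot.inv().apply(ctrl.get_obs()['force']),rot.inv().apply(ctrl.get_obs()['moment']))
E
```

```text
tip rel mouth (axial,lat,perp mm) [92.8  0.1  0.6] collar [-37.2   0.5   0.8]
t 9.55 pos [ 0.5466 -0.2495  0.1569] rpy [-3.137  0.697  1.659] F [-0.   0.9 -1.9] grip 0.0156 39.993706941604614 q [-0.21  0.39  1.67 -0.81  1.02  0.13]
SHIFT [27.1, 0.5, -0.8] TURN [-0.0016, -0.0009, 0.0031]
[1.94670476 0.06429329 0.87429516] [0.05665146 0.37253055 0.00061176]
```

Scaled: 34 mm is 0.034, 31 mm is 0.031.

Request:
arm_command --plan '[[[0.01,0,0,0,0,0,1],[0.02,0,0,0,0,0,1],[0.027,0,0,0,0,0,1],[0.031,0,0,0,0,0,1],[0.034,0,0,0,0,0,1],[0.034,0,0,0,0,0,1]]]'

```text
time_s: 10.15
ee_pos: [0.5446, -0.2243, 0.136]
eef_rot: [-3.139, 0.698, 1.657]
force: [-0.7, -0.5, -1.2]
grip_width: 0.0159
grip_force: 40.0
```

```bash
python3 - <<'E'
from chk import *
rod();at(.13,.001);print(rot.inv().apply(ctrl.get_obs()['force']),rot.inv().apply(ctrl.get_obs()['moment']))
E
```

```text
tip rel mouth (axial,lat,perp mm) [125.6   0.4   0.6] collar [-4.4  0.6  0.6]
t 10.15 pos [ 0.5446 -0.2243  0.136 ] rpy [-3.139  0.698  1.657] F [-0.7 -0.5 -1.2] grip 0.0159 39.99357461929321 q [-0.16  0.41  1.7  -0.83  1.01  0.2 ]
SHIFT [4.4, 0.3, -0.6] TURN [-0.0011, -0.0004, 0.0017]
[ 0.40190974 -0.72314782  1.19351226] [ 0.04507479  0.372227   -0.04251039]
```

Scaled: 5 mm is 0.005, 4 mm is 0.004.

Request:
arm_command --plan '[[[0.002,0,0,0,0,0,1],[0.004,0,0,0,0,0,1],[0.005,0,0,0,0,0,1],[0.005,0,0,0,0,0,1]]]'

```text
time_s: 10.55
ee_pos: [0.5445, -0.2224, 0.1347]
eef_rot: [-3.141, 0.701, 1.655]
force: [-1.4, -12.1, 6.8]
grip_width: 0.0155
grip_force: 40.0
```

```bash
python3 - <<'E'
from chk import *
rod();print(rot.inv().apply(ctrl.get_obs()['force']),rot.inv().apply(ctrl.get_obs()['moment']))
E
```

```text
tip rel mouth (axial,lat,perp mm) [128.    0.8   0.9] collar [-2.   0.8  0.5]
[-13.55554217  -2.40738408   2.46749821] [ 0.41628529 -1.98879833 -0.06803463]
```

Scaled: 1.5 mm is 0.0015, 1 mm is 0.001.

Request:
arm_command --plan '[[[0.001,0,0,0,0,0,1],[0.0015,0,0,0,0,0,1],[0.0015,0,0,0,0,0,1],[0.0015,0,0,0,0,0,1]]]'

```text
time_s: 10.95
ee_pos: [0.5445, -0.2223, 0.1347]
eef_rot: [-3.141, 0.703, 1.654]
force: [-1.4, -21.4, 9.9]
grip_width: 0.016
grip_force: 40.0
```

```bash
python3 - <<'E'
from chk import *
rod();print(rot.inv().apply(ctrl.get_obs()['force']),rot.inv().apply(ctrl.get_obs()['moment']))
b,_=cams.camera('side');cv2.imwrite('pics/seat.png',cv2.resize(b[170:250,280:390],None,fx=7,fy=7,interpolation=cv2.INTER_CUBIC))
E
```

```text
tip rel mouth (axial,lat,perp mm) [128.1   0.9   1.2] collar [-1.9  0.8  0.5]
[-22.63413911  -3.23202696   6.05706717] [ 0.54525621 -3.58477345 -0.16377819]
```

View pics/seat.png

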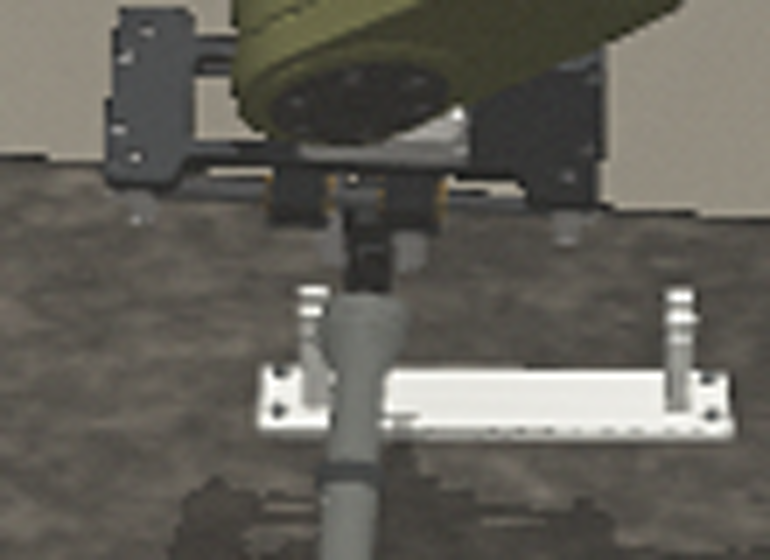

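The collar sits flush on the rim at crop (365,300). Pushing harder (23 N) moved it only 0.1 mm, so it is seated. I'll draw it out.

Scaled: -160 mm is -0.16, -145 mm is -0.145.

Request:
arm_command --plan '[[[-0.005,0,0,0,0,0,1],[-0.012,0,0,0,0,0,1],[-0.025,0,0,0,0,0,1],[-0.04,0,0,0,0,0,1],[-0.055,0,0,0,0,0,1],[-0.07,0,0,0,0,0,1],[-0.085,0,0,0,0,0,1],[-0.1,0,0,0,0,0,1],[-0.115,0,0,0,0,0,1],[-0.13,0,0,0,0,0,1],[-0.145,0,0,0,0,0,1],[-0.16,0,0,0,0,0,1]]]'

```text
time_s: 12.2
ee_pos: [0.5546, -0.3426, 0.2357]
eef_rot: [-3.139, 0.698, 1.657]
force: [-0.1, 0.4, -1.8]
grip_width: 0.0155
grip_force: 40.0
```

```bash
python3 - <<'E'
from chk import *
rod();at(-.06,.001)
E
```

```text
tip rel mouth (axial,lat,perp mm) [-29.4   0.5   0.5] collar [-159.4    0.7    0.6]
t 12.2 pos [ 0.5546 -0.3426  0.2357] rpy [-3.139  0.698  1.657] F [-0.1  0.4 -1.8] grip 0.0155 39.993855357170105 q [-0.37  0.36  1.52 -0.73  1.05 -0.15]
SHIFT [-30.6, 0.3, -0.6] TURN [-0.001, -0.0003, 0.0013]
```

Scaled: -60 mm is -0.06, -50 mm is -0.05.

Request:
arm_command --plan '[[[-0.02,0,-0.01,0,0,0,1],[-0.035,0,-0.03,0,0,0,1],[-0.04,0,-0.05,0,0,0,1],[-0.04,0,-0.06,0,0,0,1],[-0.04,0,-0.06,0,0,0,1],[-0.04,0,-0.06,0,0,0,1]]]'

```text
time_s: 12.8
ee_pos: [0.554, -0.3338, 0.3055]
eef_rot: [-3.138, 0.697, 1.658]
force: [-0.1, -0.4, -1.4]
grip_width: 0.0155
grip_force: 40.0
```

```bash
python3 - <<'E'
from chk import *
f=1.0;D=np.array([.679,-.1055,.2]);x=np.array([np.cos(f),np.sin(f),0]);rod()
go(D-.169*x+[0,0,.04-.0201],pose(f))
E
```

```text
tip rel mouth (axial,lat,perp mm) [-67.6   0.4 -58.8] collar [-197.6    0.8  -58.6]
t 12.8 pos [ 0.554  -0.3338  0.3055] rpy [-3.138  0.697  1.658] F [-0.1 -0.4 -1.4] grip 0.0155 39.993619322776794 q [-0.35  0.3   1.43 -0.68  1.17 -0.24]
SHIFT [118.5, 41.1, 12.3] TURN [0.2259, 0.6726, 0.6296]
```

Scaled: 118 mm is 0.118, 112 mm is 0.112, 0.673 rad is 0.2142.

Request:
arm_command --plan '[[[0.008,0.003,0.001,0.0073,0.0213,0.0201,1],[0.02,0.007,0.002,0.0143,0.043,0.0401,1],[0.034,0.012,0.003,0.0216,0.0643,0.0602,1],[0.048,0.016,0.005,0.0286,0.0856,0.0802,1],[0.062,0.021,0.006,0.036,0.107,0.1003,1],[0.076,0.026,0.008,0.0433,0.1286,0.1203,1],[0.09,0.031,0.009,0.0503,0.1499,0.1404,1],[0.102,0.035,0.011,0.0576,0.1713,0.1604,1],[0.112,0.039,0.012,0.0646,0.1926,0.1805,1],[0.118,0.041,0.012,0.0719,0.2142,0.2005,1],[0.118,0.041,0.012,0.0719,0.2142,0.2005,1],[0.118,0.041,0.012,0.0719,0.2142,0.2005,1]]]'

```text
time_s: 14.0
ee_pos: [0.5875, -0.2485, 0.2206]
eef_rot: [3.141, 0.002, 1.0]
force: [0.3, -0.3, -1.0]
grip_width: 0.0155
grip_force: 40.0
```

```bash
python3 - <<'E'
from chk import *
f=1.0;D=np.array([.679,-.1055,.2]);x=np.array([np.cos(f),np.sin(f),0])
go(D-.169*x-[0,0,.0201],pose(f))
E
```

```text
t 14.0 pos [ 0.5875 -0.2485  0.2206] rpy [3.141e+00 2.000e-03 1.000e+00] F [ 0.3 -0.3 -1. ] grip 0.0155 39.99365508556366 q [-0.46  0.49  1.22 -0.    1.43  0.11]
SHIFT [0.9, -0.3, 40.7] TURN [0.0005, 0.0016, 0.0003]
```

Scaled: 40 mm is 0.04, 34 mm is 0.034, 0.0015 rad is 0.0005.

Request:
arm_command --plan '[[[0.001,0,0.01,0,0.0005,0,1],[0.001,0,0.022,0,0.0005,0,1],[0.001,0,0.034,0,0.0005,0,1],[0.001,0,0.04,0,0.0005,0,1],[0.001,0,0.04,0,0.0005,0,1],[0.001,0,0.04,0,0.0005,0,1],[0.001,0,0.04,0,0.0005,0,1],[0.001,0,0.04,0,0.0005,0,1]]]'

```text
time_s: 14.8
ee_pos: [0.5886, -0.2472, 0.1819]
eef_rot: [3.14, -0.002, 0.999]
force: [-0.5, -0.3, -0.9]
grip_width: 0.0158
grip_force: 40.0
```

```bash
python3 - <<'E'
from chk import *
f=1.0;D=np.array([.679,-.1055,.2]);x=np.array([np.cos(f),np.sin(f),0])
go(D-.169*x-[0,0,.0201],pose(f));print(ctrl.get_obs()['joint_vel'].round(3))
print({n:proj(n,[D,[.679,-.1055,.015],[.5,-.18,.12]]).round(1).tolist() for n in('top','side')})
b,d=cams.camera('side')
cv2.imwrite('pics/fin.png',cv2.resize(b[120:300,230:400],None,fx=3.3,fy=3.3,interpolation=cv2.INTER_CUBIC))
E
```

```text
t 14.8 pos [ 0.5886 -0.2472  0.1819] rpy [ 3.14e+00 -2.00e-03  9.99e-01] F [-0.5 -0.3 -0.9] grip 0.0158 39.99343693256378 q [-0.46  0.52  1.28  0.    1.35  0.12]
SHIFT [-0.9, -0.5, 2.0] TURN [0.0019, -0.0022, -0.0007]
[ 0.002  0.001  0.003 -0.001 -0.     0.   ]
{'top': [[332.0, 182.5], [330.1, 200.6], [365.7, 271.5]], 'side': [[272.5, 199.0], [275.7, 260.1], [346.5, 218.7]]}
```

View pics/fin.png

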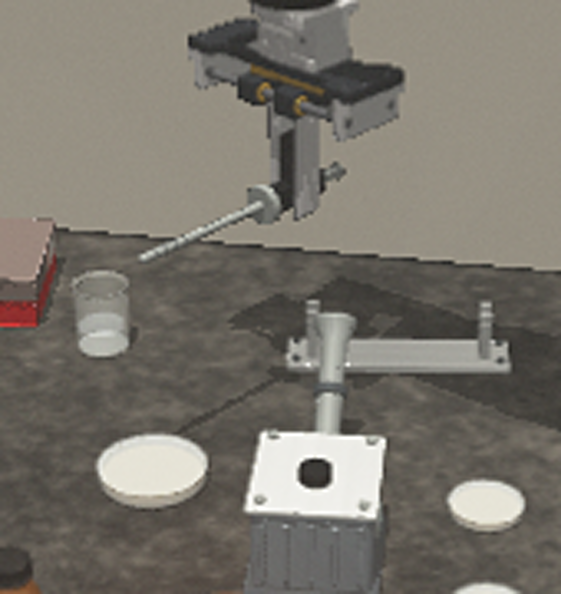

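The tip is at crop (140,259), which is px (272.3,198.3) against a predicted (272.5,199.0). It is over the dish centre, level and still, and the dish and beaker haven't moved. Handing in.

```bash
python3 -c "
from station import ctrl
print(ctrl.hand_in())"
```

```text
the job is handed in; nothing more can be done
None
```

The gauge rod went down the tube until its collar stopped on the rim, was drawn right out, and is now held level and still about 20 cm up with its tip over the middle of the large petri dish; the job was handed in at about 15 s.

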